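# Catch the falling case lid and lower it shut

## Robot

A 6-joint arm with a two-finger parallel gripper is mounted at the origin on a cart in front of the work surface, level with it; the furniture and walls round the work are solid. World frame = base frame: x ahead of the robot, y to its left, z up, the work surface at z = 0. Lengths are in m, angles in rad, forces in N, time in s.
With the tool pointing down it reaches from about 0.275 to 0.975 m from the base axis. Payload 8.4 kg.
Tool frame: the origin (TCP) lies where the fingers leave the gripper's body, on its centre line; the fingertips stand 88 mm ahead of it and the grasp point (between the pads) lies 69 mm ahead of it (ctrl.tip_reach is the distance from the TCP to the fingertips, in m); z points along the fingers, y is the direction in which the jaws open and shut (so a half turn about z gives the same grasp; the last joint's range is limited). The gripper opens to 92 mm and grips with 3 to 60 N. Pads are 20 mm wide; open, the fingers measure 128 mm over their backs; the gripper's body (75 mm by 189 mm) begins 69 mm behind the grasp point.
Start: joints at [-1.258, 0.353, 1.633, -0, 1.155, -0.002], TCP at [0.194, -0.594, 0.303] pointing down, gripper open.
Joint ranges: [-2.63, 2.63], [-0.92, 2.1], [0.06, 2.66], [-1.3, 4.44], [0, 2.69], [-3.02, 3.02]. Speed limits (rad/s): [2.22, 2.22, 2.79, 3.14, 3.14, 3.14].

## Interface

Orientations are given as a rotation vector (axis times angle).
In Python, from cell import telemetry, capture, camera_model, job, masks_of, ctrl gives the robot as it stands. The module is installed in compiled form; this text tells all that it offers.
- The arm moves only by the tool arm_command, never from a script. Its argument "motion" is a list of rows, each a list of 7 numbers: the opening, from 0 (shut) to 1 (fully open), then the shift along the tool's x, y, z in m, then the turn, a rotation vector about the tool's x, y, z in degrees. A call has 1 to 8 rows; each row is the pose to reach, as a shift and turn from the pose measured when the call began, along the tool's axes at that moment; what a row does not reach only later rows make up. A row lasts 1/12 s, in which the tool goes at most 41.7 mm and 7.16 degrees, less where a joint would pass 70% of its speed; a pose out of reach is approached as far as the arm can. A call with a gripper value outside its range is refused whole. The fingers move at their own pace and stop on an object; "newtons" is the grip in N (left out, the last holds). Time passes only in rows, so rows that repeat a pose let the fingers close. It gives the time, the measured TCP pose, the force and the opening at its end, in the units of the state.
- telemetry.sense(): the state, without advancing time (a new reading comes with each control period).
- capture(name): name is "scene" or "top"; returns the picture (400x640x3 uint8, red, green, blue); there is no depth.
- camera_model(name): a dict with "mtx" (3x3 intrinsics, pixels), "k1" (the pictures are not rectified: a ray, as slopes to the right and down, at radius r is drawn at 1 + k1 r^2 times it, then the intrinsics apply), "R" (3x3) and "t" (3): a world point X has camera coordinates R X + t. Camera axes: x right, y down, z forward; pixel columns grow to the right and rows downward; lengths in m; the calibration is good to about 2 mm. A picture is of the moment at which its call begins. camera_model takes no time and is no camera call.
- job.job_done(): hands the job in, once; it reports no verdict.
Trained networks look in the newest picture that a camera, given by its name, has taken for a name from the list of things; names that differ only in an ending like _2 or _b are one class to them, and where a whole thing is asked for, a point or a joint stands for the part that bears it (a point fixed in the world has none). Each returns a list of dicts, best first, with "score" (0 to 1); they miss things now and then, are a little off and sometimes report something else, mostly with a low value. They report only what shows in the picture. A call takes as long as a camera call.
- masks_of(camera, target): "pixels" (400x640 bool, what is visible of it) and "box" ([left, top, right, bottom] in pixels, round what is visible of it).
The state is a dict: "time": time; "qpos": joint angles; "qvel": joint speeds; "joint_efforts": joint torques, N m; "ee_pos": TCP position; "eef_rot": TCP orientation; "ft_force": force on the tool from outside, world axes, zero at the start; "ft_torque": the same for the moment, N m; "gripper_width": opening from 0.0 (shut) to 1.0 (fully open).
Only numpy, scipy, OpenCV 4.12 (cv2) and the standard library are available. Lean on these libraries where they do the work, as an engineer would, in place of code of your own. Each camera call takes 0.05 s, during which the arm holds its last target.

## Task

Close the specimen case: tip its leaning lid over past upright, catch the falling lid on a finger, and lower it gently until it is fully shut, never letting it drop or slam. Use only the fingertips or the outside of the fingers: do not pinch or grip the lid or press hard on the case, and do not disturb the jars and the vial standing beside the case.

Things in the scene. Friction and masses are not known exactly. Their poses are not given: they have to be found in the camera images.
- case: Open specimen case of grey plastic, fixed to the table, 130 (x) x 160 (y) x 85 (z) mm, some jars inside below its rim. Origin: centre of its underside on the table. Its own x points from the lip side to the hinge side (the case stands turned about 52 to 92 degrees anticlockwise seen from above, so this points mostly to the robot's left and the lip faces mostly to its right), z up. Front wall at x = -65 mm, hinge on the far rim at x = +65 mm, z = 85 mm. It carries the lid.
- lid (a joint): Angle of the lid (rad): 0 = fully shut on the rim, 1.57 = upright, 1.72 = end stop, leaning back, away from the case (mostly to the left), where it rests at the start. The lid is a grey plate 155 mm long from the hinge to its front lip, 160 mm wide, 8 mm thick, about 200 g. The hinge has light drag but does not hold the lid: in front of upright it falls, taking roughly 2 to 3 s from 1.45 to 0.6 rad, then still falling at about 0.7 rad/s, which counts as a slam.
- lid_hinge (a point): The middle of the hinge line: far rim of the case, 85 mm above the table. The hinge line runs along the case's y.
- lid_lip (a point): Middle of the lid's front (free) edge, on the plate's underside, 155 mm from the hinge. When the lid is shut the lip stands 25 mm out over the front wall of the case, its underside 85 mm above the table, so a finger sloping down beneath it can carry it right down and then be drawn away.
- jar_near_mid (a point): Bystander: white lidded sample jar 34 mm across, 50 mm tall, loose on the table on the robot's side of the case; point half-way up.
- jar_far_mid (a point): Bystander: white lidded sample jar 34 mm across, 50 mm tall, loose on the table beside the case, on its side away from the robot; point half-way up.
- vial_far_mid (a point): Bystander: glass snap-cap vial 31 mm across, 52 mm tall, loose on the table beside the case, on its side away from the robot; point half-way up.

How it is judged:
On the way:
1. the falling lid is caught: in front of upright, part open, it rests on a finger and is nearly still or moving slowly (value of joint lid between 0.12 and 1.3 rad and velocity of joint lid above -0.35 rad/s and contact force between the fingers and case above 0.1 N), for 0.3 s.
At the end, for the whole second after the job is handed in: The lid is fully shut (within 0.03 rad) and still, after having been caught part open on a finger; it never came down the last 0.25 rad faster than 0.35 rad/s; the jars and the vial stand where they stood (within 15 mm) (value of joint lid below 0.03 rad and velocity of joint lid between -0.05 and 0.05 rad/s); the robot touches nothing.
It fails at once if the lid drops or slams: faster than 0.35 rad/s within 0.25 rad of shut (value of joint lid below 0.25 rad and velocity of joint lid below -0.35 rad/s).
It fails at once if the lid is pinched, or the case or lid is pressed with more than 20 N (contact force between the fingers and case above 20 N).
It fails at once if the near jar is moved or lifted by more than 15 mm (distance of jar_near_mid from where it was at the start of the episode above 0.015 m).
It fails at once if the far jar is moved or lifted by more than 15 mm (distance of jar_far_mid from where it was at the start of the episode above 0.015 m).
It fails at once if the vial is moved or lifted by more than 15 mm (distance of vial_far_mid from where it was at the start of the episode above 0.015 m).
It also fails if it takes over 48 s, if anything falls off the work surface, if the arm or the gripper's body presses on something with over 40 N, if the wrist force passes 120 N, or if a joint passes its speed limit or range.

## Working session

There is one attempt and no reset: what is moved stays moved. The work goes in short steps, Python scripts to look and compute and a tool call to move; the robot and the scene stay as the last step left them, time stands still between calls to the robot, and variables do not carry over. Pictures are saved under pics/ and viewed, and the job is handed in when it is done.

Besides the shell and the picture viewer there is one more tool, called after "Request:" as name(argument=value, ...), one argument or row to a line, values as JSON. arm_command: Moves the arm, as the interface text tells. Its arguments: {"type":"object","properties":{"motion":{"type":"array","items":{"type":"array","items":{"type":"number"}}},"newtons":{"type":"number"}},"required":["motion"]}

```bash
mkdir -p pics; python3 - <<'E'
from cell import telemetry, capture, camera_model, job, masks_of, ctrl
import cv2,numpy as np
s=telemetry.sense(); print(s)
print(ctrl.tip_reach)
for n in ["scene","top"]:
    im=capture(n); cv2.imwrite(f"pics/{n}0.png",im[:,:,::-1]); m=camera_model(n); print(n,m)
    for t in ["case","lid","jar_near_mid","jar_far_mid","vial_far_mid"]:
        for r in masks_of(n,t)[:3]: print(n,t,round(r["score"],2),r["box"])
E
```

```text
{'time': 0.0, 'qpos': array([-1.25839154e+00,  3.53632336e-01,  1.63412248e+00, -1.56587962e-05,
        1.15517965e+00, -2.40954882e-03]), 'qvel': array([-0.00186124,  0.00071348,  0.00110389, -0.00015309, -0.00237039,
       -0.00023994]), 'joint_efforts': array([ 3.06196025e-04, -5.93847799e+01, -3.34216547e+01,  6.96701906e-02,
        2.35925359e-02, -7.36978291e-05]), 'ee_pos': array([ 0.19340327, -0.59393895,  0.30197847]), 'eef_rot': array([-3.10144457e+00, -4.92272005e-01,  3.47464349e-04]), 'ft_force': array([-0.43226598,  0.15464942, -0.28250333]), 'ft_torque': array([-0.00097169,  0.056226  ,  0.04039055]), 'gripper_width': 1.0009854185293097}
0.0881
scene {'mtx': array([[393.13905182,   0.        , 323.24914974],
       [  0.        , 393.13905182, 196.07810251],
       [  0.        ,   0.        ,   1.        ]]), 'k1': 0.02674491662535587, 'R': array([[ 0.63119247, -0.77558705, -0.00779754],
       [-0.40216752, -0.31866483, -0.85832046],
       [ 0.66321743,  0.54490133, -0.51305476]]), 't': array([-0.3678675 ,  0.27452521,  0.52754513])}
scene case 0.8 [272.3, 114.2, 382.6, 271.1]
scene lid 0.67 [272.2, 114.7, 351.8, 202.6]
scene jar_near_mid 0.67 [246.3, 225.6, 271.0, 256.7]
scene vial_far_mid 0.77 [378.8, 199.7, 389.6, 227.5]
top {'mtx': array([[428.48231643,   0.        , 314.75825077],
       [  0.        , 428.48231643, 205.36702925],
       [  0.        ,   0.        ,   1.        ]]), 'k1': -0.028407309235007186, 'R': array([[ 1.79618155e-02, -9.99838669e-01,  9.98144270e-05],
       [-9.94778144e-01, -1.78809358e-02, -1.00482420e-01],
       [ 1.00467993e-01,  1.70555347e-03, -9.94938829e-01]]), 't': array([-0.02476028,  0.56031405,  0.87303574])}
top case 0.61 [283.1, 159.8, 396.2, 281.9]
top jar_near_mid 0.78 [292.8, 274.9, 311.4, 293.6]
top jar_far_mid 0.65 [389.1, 181.8, 404.5, 201.9]
top vial_far_mid 0.68 [361.2, 160.6, 374.7, 177.7]
```

```bash
python3 - <<'E'
import cv2
a=cv2.imread("pics/scene0.png")[90:300,220:460]; cv2.imwrite("pics/s0c.png",cv2.resize(a,None,fx=3,fy=3*.9,interpolation=2)[:600])
a=cv2.imread("pics/top0.png")[140:310,260:430]; cv2.imwrite("pics/t0c.png",cv2.resize(a,None,fx=3.5,fy=3.5,interpolation=2))
E
```

```text
(no output)
```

View pics/scene0.png

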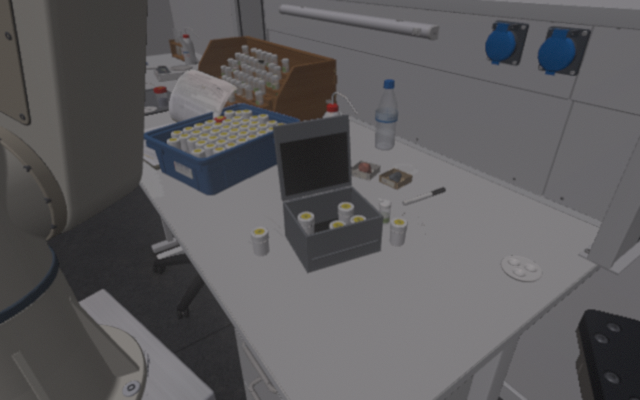

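View pics/top0.png

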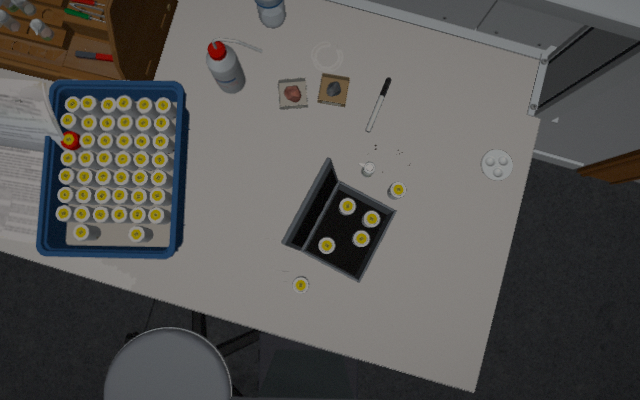

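```bash
ls -la pics
```

```text
total 1308
drwxr-xr-x 2 agent agent   4096 Dec  7 02:02 .
drwxr-xr-x 3 agent agent   4096 Dec  7 02:01 ..
-rw-r--r-- 1 agent agent 315054 Dec  7 02:02 s0c.png
-rw-r--r-- 1 agent agent 304711 Dec  7 02:01 scene0.png
-rw-r--r-- 1 agent agent 329523 Dec  7 02:02 t0c.png
-rw-r--r-- 1 agent agent 374829 Dec  7 02:01 top0.png
```

View pics/s0c.png

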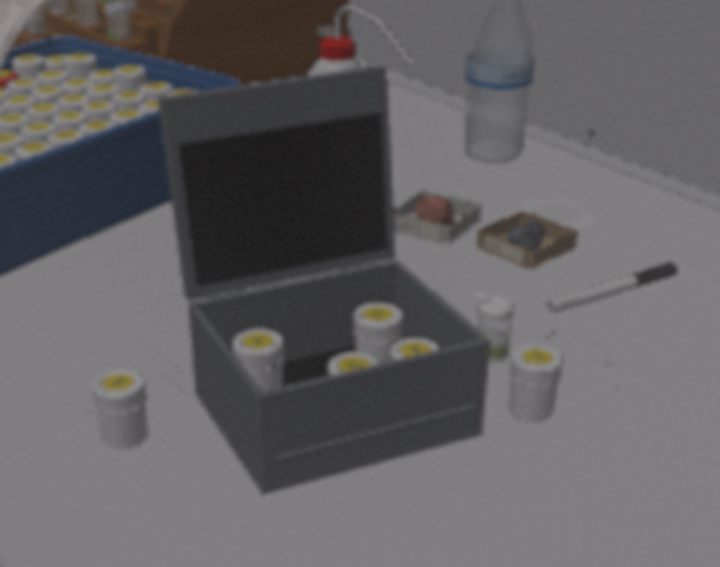

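View pics/t0c.png

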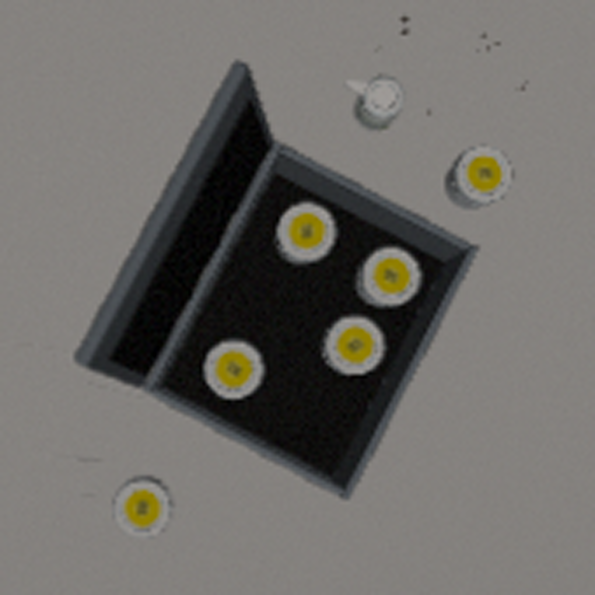

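```bash
cat > h.py <<'E'
import numpy as np,cv2
from cell import camera_model
M={n:camera_model(n) for n in ["scene","top"]}
def proj(n,X):
    m=M[n]; c=np.atleast_2d(X)@m["R"].T+m["t"]; s=c[:,:2]/c[:,2:]; r2=(s**2).sum(1,keepdims=True)
    s=s*(1+m["k1"]*r2); return s*[m["mtx"][0,0],m["mtx"][1,1]]+[m["mtx"][0,2],m["mtx"][1,2]]
def ray(n,uv):
    m=M[n]; d=(np.array(uv)-[m["mtx"][0,2],m["mtx"][1,2]])/m["mtx"][0,0]; s=d.copy()
    for _ in range(10): s=d/(1+m["k1"]*(s@s))
    return -m["R"].T@m["t"], m["R"].T@np.r_[s,1]
def onplane(n,uv,z):
    o,d=ray(n,uv); return o+d*(z-o[2])/d[2]
def Rz(a): c,s=np.cos(a),np.sin(a); return np.array([[c,-s,0],[s,c,0],[0,0,1]])
def case2w(p,P): return np.asarray(P)@Rz(p[2]).T+[p[0],p[1],0]
def lidpt(th,r,y,off=0): # off: outward of underside
    return [.065-r*np.cos(th)+off*np.sin(th), y, .085+r*np.sin(th)+off*np.cos(th)]
E
cat > fit.py <<'E'
from h import *
from scipy.optimize import least_squares
def pts(th):
    return [("scene",(307.7,272.2),[-.065,.08,0]),("scene",(381,250.4),[-.065,-.08,0]),
    ("scene",(307.7,234.4),[-.065,.08,.085]),("scene",(382.3,217.8),[-.065,-.08,.085]),
    ("scene",(283.3,200.4),[.065,.08,.085]),("scene",(352.7,187),[.065,-.08,.085]),
    ("top",(359.1,282),[-.065,.08,.085]),("top",(396.6,210.6),[-.065,-.08,.085]),
    ("top",(338.6,181.4),[.065,-.08,.085]),("top",(302.9,250.9),[.065,.08,.085]),
    ("scene",(274,126.3),lidpt(th,.155,.08,.004)),("scene",(349,115.2),lidpt(th,.155,-.08,.004)),
    ("top",(328,158),lidpt(th,.155,-.08,.004)),("top",(282.3,242.3),lidpt(th,.155,.08,.004))]
# check handedness: try y sign
for sg in (1,-1):
    def f(p): return np.concatenate([proj(n,case2w(p,np.array(P)*[1,sg,1]))[0]-uv for n,uv,P in pts(p[3])])
    r=least_squares(f,[.5,-.05,1.25,1.72]); print(sg,r.x,np.degrees(r.x[2]),r.cost); print(r.fun.reshape(-1,2).round(1).tolist())
E
python3 fit.py; python3 - <<'E'
import sys; sys.path.insert(0,'.')
from h import *
for n,uv in [("near",(142,507)),("far",(485,174)),("vial",(381,97))]:
    print(n,onplane("top",np.array(uv)/3.5+[260,140],.05))
print(onplane("scene",np.array([120,382/.9])/3+[220,90],.05),onplane("scene",np.array([538,356/.9])/3+[220,90],.05))
E
```

```text
1 [ 0.50689033 -0.08382044  1.09742948  1.72787091] 62.878077328774864 21.096296748191534
[[-0.4, 0.9], [-0.0, 0.5], [-1.8, 2.2], [1.7, -1.9], [-0.9, 1.1], [-0.2, -1.5], [0.9, 0.6], [1.0, -0.5], [0.7, -2.1], [-1.9, -0.0], [-1.4, -0.7], [-0.6, -1.6], [1.3, -1.8], [0.1, 0.7]]
-1 [ 0.51313412 -0.07358801  4.03304685  0.65536373] 231.07656295990725 15311.421042920943
[[-20.1, -45.3], [-23.6, -32.4], [-22.2, -40.6], [-23.4, -32.3], [11.2, 28.8], [25.7, 31.4], [-66.4, -44.9], [-51.8, -35.4], [57.1, 35.7], [41.0, 29.4], [9.2, 26.7], [13.1, 30.4], [24.8, 11.2], [11.7, -3.1]]
near [0.39687057 0.01098336 0.05      ]
far [ 0.59401499 -0.18696114  0.05      ]
vial [ 0.6388888  -0.12539851  0.05      ]
[0.39730405 0.00805855 0.05      ] [ 0.59559584 -0.18810466  0.05      ]
```

```bash
cat > plan.py <<'E'
from h import *
from cell import telemetry
from scipy.spatial.transform import Rotation as Ro
C=np.array([.507,-.084,1.097])
def pose(cx,cz,a,cy=0.):   # TCP in case frame, a deg below horizontal
    a=np.radians(a); R=Rz(C[2])
    z=np.array([np.cos(a),0,-np.sin(a)]); y=np.array([-np.sin(a),0,-np.cos(a)]); x=np.cross(y,z)
    return case2w(C,[cx,cy,cz]), R@np.stack([x,y,z],1)
def lippose(th,a,s,g,dx=0.,dz=0.):
    r=np.radians(a); L=np.array([.065-.155*np.cos(th)+dx,.085+.155*np.sin(th)+dz])
    z=np.array([np.cos(r),-np.sin(r)]); y=np.array([-np.sin(r),-np.cos(r)])
    T=L+s*z-.0881*z-g/2*y
    return pose(T[0],T[1],a)
def rel(targets):
    s=telemetry.sense(); p=s["ee_pos"]; R=Ro.from_rotvec(s["eef_rot"]).as_matrix()
    for q,Q in targets:
        d=R.T@(q-p); w=np.degrees(Ro.from_matrix(R.T@Q).as_rotvec())
        print([*map(float,d.round(4)),*map(float,w.round(1))])
def where():
    s=telemetry.sense(); p=s["ee_pos"]; R=Ro.from_rotvec(s["eef_rot"]).as_matrix()
    c=Rz(-C[2])@(p-[C[0],C[1],0]); zc=Rz(-C[2])@R[:,2]
    print("t",round(s["time"],2),"tcp case",c.round(4),"zdir",zc.round(3),"y",(Rz(-C[2])@R[:,1]).round(3),"F",s["ft_force"].round(2),"g",round(s["gripper_width"],3),"q",s["qpos"].round(2))
E
python3 - <<'E'
from plan import *
where(); rel([pose(.085,.37,90)])
E
```

```text
t 0.6 tcp case [-0.5971  0.0461  0.3027] zdir [ 0. -0. -1.] y [-0.705 -0.709  0.   ] F [-0.29 -0.4  -0.37] g 0.996 q [-1.26  0.35  1.63  0.    1.16 -0.  ]
[0.5164, -0.4481, -0.0673, -0.0, -0.0, 45.2]
```

Request:
arm_command(
  motion=[
    [0.7, 0, 0, -0.03, 0, 0, 0],
    [0.7, 0.03, -0.03, -0.067, 0, 0, 0],
    [0.7, 0.52, -0.448, -0.067, 0, 0, 45.2],
    [0.7, 0.52, -0.448, -0.067, 0, 0, 45.2],
    [0.7, 0.52, -0.448, -0.067, 0, 0, 45.2],
    [0.7, 0.52, -0.448, -0.067, 0, 0, 45.2],
    [0.7, 0.52, -0.448, -0.067, 0, 0, 45.2],
    [0.7, 0.52, -0.448, -0.067, 0, 0, 45.2],
  ],
)

```text
time: 1.27
ee_pos: [0.3323, -0.3624, 0.3639]
eef_rot: [3.078, -0.627, 0.001]
ft_force: [1.8, 0.4, 0.2]
gripper_width: 0.702
```

```bash
python3 - <<'E'
from plan import *
where(); rel([pose(.085,.37,90)])
E
```

```text
t 1.27 tcp case [-0.3274  0.0284  0.3639] zdir [-0.    -0.001 -1.   ] y [-0.997 -0.072  0.   ] F [1.79 0.41 0.17] g 0.702 q [-0.83  0.08  1.84  0.    1.22  1.14]
[0.0579, -0.4094, -0.0061, 0.0, -0.0, 4.1]
```

```bash
python3 - <<'E'
from plan import *
rel([lippose(0.,50,.027,.064,dx=-.05,dz=.03)]); print(lippose(0.,50,.027,.064)[0])
E
```

```text
[0.0406, -0.1702, 0.1815, 40.0, 1.4, 4.0]
[ 0.45920098 -0.17722071  0.15237452]
```

Request:
arm_command(
  motion=[
    [0.7, 0.0406, -0.15, 0.13, 40, 1.4, 4],
    [0.7, 0.0406, -0.15, 0.13, 40, 1.4, 4],
    [0.7, 0.0406, -0.15, 0.13, 40, 1.4, 4],
    [0.7, 0.0406, -0.15, 0.13, 40, 1.4, 4],
    [0.7, 0.0406, -0.15, 0.13, 40, 1.4, 4],
    [0.7, 0.0406, -0.17, 0.18, 40, 1.4, 4],
    [0.7, 0.0406, -0.17, 0.18, 40, 1.4, 4],
    [0.7, 0.0406, -0.17, 0.18, 40, 1.4, 4],
  ],
)

```text
time: 1.93
ee_pos: [0.4348, -0.2206, 0.181]
eef_rot: [-2.384, 0.579, -0.201]
ft_force: [0.8, 0.3, 0.8]
gripper_width: 0.699
```

```bash
python3 - <<'E'
from plan import *
where(); rel([lippose(0.,50,.027,.064,dx=-.05,dz=.03)])
from cell import capture
for n in ["scene","top"]:
    a=capture(n)[:,:,::-1]; a=a[60:310,200:460] if n=="scene" else a[100:330,230:480]
    cv2.imwrite(f"pics/{n}1.png",cv2.resize(a,None,fx=2.4,fy=2.4))
E
```

```text
t 1.93 tcp case [-0.1544  0.0019  0.181 ] zdir [ 0.643  0.006 -0.766] y [-0.766  0.005 -0.643] F [0.78 0.29 0.78] g 0.699 q [-0.82  0.45  2.    0.74  1.11  0.75]
[0.0019, -0.0006, -0.0013, -0.0, 0.3, -0.3]
```

View pics/scene1.png

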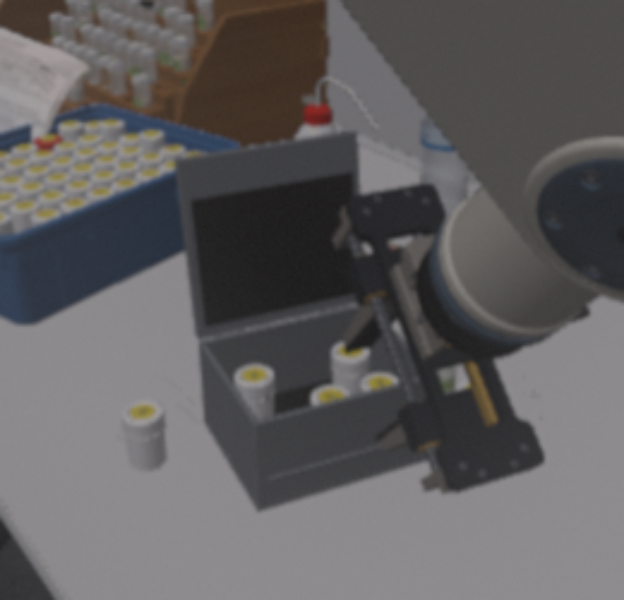

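View pics/top1.png

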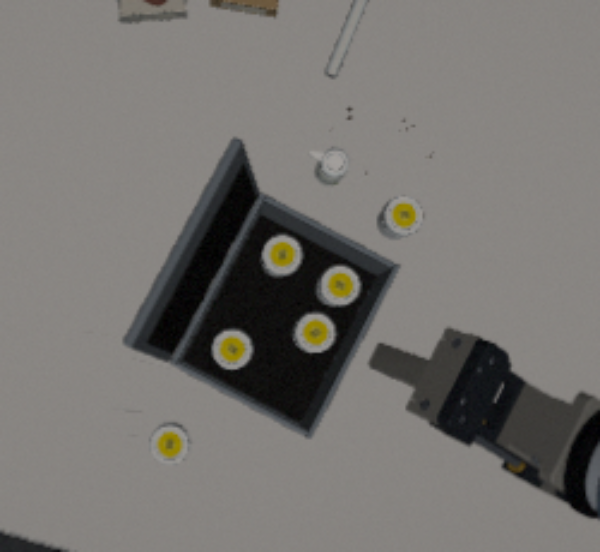

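```bash
python3 - <<'E'
from plan import *
rel([pose(-.1,.38,80),pose(.085,.38,90)])
E
```

```text
[-0.0005, -0.1677, -0.1142, -29.9, -0.0, -0.0]
[-0.0005, -0.3097, 0.0045, -39.9, -0.0, -0.0]
```

Request:
arm_command(
  motion=[
    [0.7, 0, -0.168, -0.114, -30, 0, 0],
    [0.7, 0, -0.168, -0.114, -30, 0, 0],
    [0.7, 0, -0.168, -0.114, -30, 0, 0],
    [0.7, 0, -0.168, -0.114, -30, 0, 0],
    [0.7, 0, -0.168, -0.114, -30, 0, 0],
    [0.7, 0, -0.21, -0.08, -40, 0, 0],
    [0.7, 0, -0.25, -0.045, -40, 0, 0],
    [0.7, 0, -0.28, -0.02, -40, 0, 0],
  ],
)

```text
time: 2.7
ee_pos: [0.5174, -0.0662, 0.3857]
eef_rot: [3.046, -0.739, 0.017]
ft_force: [0.8, -0.1, 0.4]
gripper_width: 0.7
```

```bash
python3 - <<'E'
from plan import *
where(); rel([pose(.085,.36,90),pose(.085,.285,90)])
E
```

```text
t 2.7 tcp case [ 0.0206 -0.0011  0.3857] zdir [-0.005 -0.012 -1.   ] y [-1.     0.002  0.005] F [ 0.77 -0.1   0.36] g 0.7 q [-0.13  0.11  1.76 -0.01  1.26  1.92]
[-0.0016, -0.0646, 0.0254, 0.3, -0.7, -0.1]
[-0.0025, -0.0649, 0.1004, 0.3, -0.7, -0.1]
```

Move over and check before descending.

Request:
arm_command(
  motion=[
    [0.7, 0, -0.03, 0.005, 0, -0.7, 0],
    [0.7, -0.0015, -0.065, 0.01, 0.3, -0.7, 0],
    [0.7, -0.0015, -0.065, 0.025, 0.3, -0.7, 0],
    [0.7, -0.0015, -0.065, 0.025, 0.3, -0.7, 0],
  ],
)

```text
time: 3.03
ee_pos: [0.5461, -0.0069, 0.3621]
eef_rot: [3.053, -0.739, 0.006]
ft_force: [-0.6, 0.2, -0.5]
gripper_width: 0.7
```

```bash
python3 - <<'E'
from plan import *
where(); rel([pose(.085,.285,90)])
from cell import capture
for n in ["scene","top"]:
    a=capture(n)[:,:,::-1]; a=a[60:310,200:460] if n=="scene" else a[100:330,230:480]
    cv2.imwrite(f"pics/{n}2.png",cv2.resize(a,None,fx=2.4,fy=2.4))
E
```

```text
t 3.03 tcp case [0.0864 0.0004 0.3621] zdir [ 0.    -0.004 -1.   ] y [-1.     0.001 -0.   ] F [-0.6   0.23 -0.54] g 0.7 q [-0.01  0.17  1.74 -0.    1.23  2.03]
[0.0001, 0.0015, 0.0771, -0.0, -0.2, -0.1]
```

View pics/scene2.png

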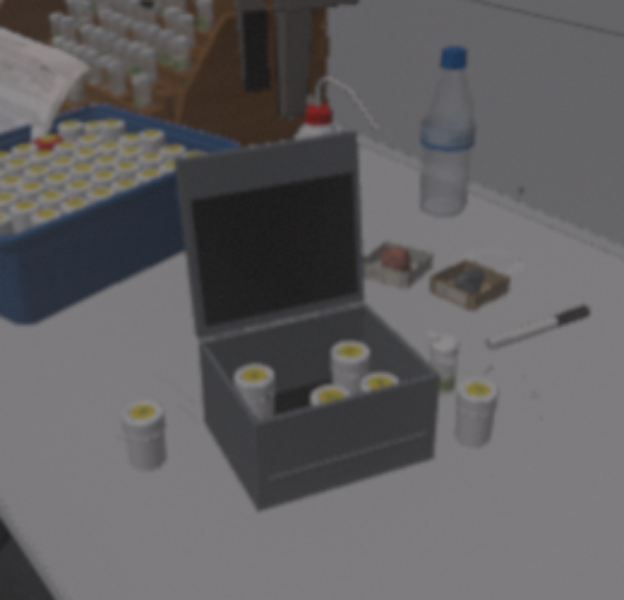

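View pics/top2.png

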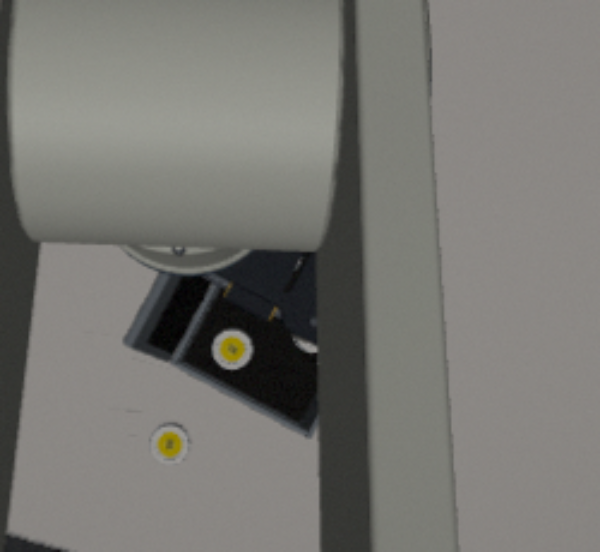

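Request:
arm_command(
  motion=[
    [0.7, 0, 0.0015, 0.02, 0, -0.2, 0],
    [0.7, 0, 0.0015, 0.035, 0, -0.2, 0],
    [0.7, 0, 0.0015, 0.05, 0, -0.2, 0],
    [0.7, 0, 0.0015, 0.065, 0, -0.2, 0],
    [0.7, 0, 0.0015, 0.077, 0, -0.2, 0],
    [0.7, 0, 0.0015, 0.077, 0, -0.2, 0],
  ],
)

```text
time: 3.63
ee_pos: [0.5446, -0.0114, 0.2859]
eef_rot: [3.052, -0.745, -0.001]
ft_force: [-0.4, 0.2, -0.3]
gripper_width: 0.699
```

```bash
python3 - <<'E'
from plan import *
where(); rel([pose(.07,.285,90),pose(.015,.285,90)])
from cell import capture
for n in ["scene"]:
    a=capture(n)[:,:,::-1]; a=a[60:310,200:460] if n=="scene" else a[100:330,230:480]
    cv2.imwrite(f"pics/{n}3.png",cv2.resize(a,None,fx=2.4,fy=2.4))
E
```

```text
t 3.63 tcp case [ 0.0817 -0.0003  0.2859] zdir [-0.  0. -1.] y [-1.     0.005  0.   ] F [-0.35  0.19 -0.27] g 0.699 q [-0.02  0.25  1.82 -0.    1.07  2.03]
[-0.0003, 0.0117, 0.0009, 0.0, 0.0, -0.3]
[0.0, 0.0667, 0.0009, 0.0, 0.0, -0.3]
```

View pics/scene3.png

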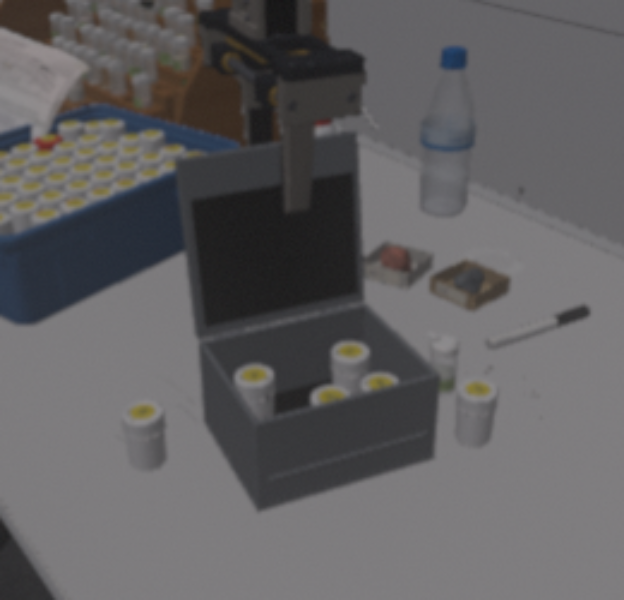

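Request:
arm_command(
  motion=[
    [0.7, 0, 0.004, 0.001, 0, 0, 0],
    [0.7, 0, 0.008, 0.001, 0, 0, 0],
    [0.7, 0, 0.012, 0.001, 0, 0, 0],
    [0.7, 0, 0.015, 0.001, 0, 0, 0],
    [0.7, 0, 0.018, 0.001, 0, 0, 0],
    [0.7, 0, 0.021, 0.001, 0, 0, 0],
    [0.7, 0, 0.024, 0.001, 0, 0, 0],
    [0.7, 0, 0.027, 0.001, 0, 0, 0],
  ],
)

```text
time: 4.35
ee_pos: [0.5326, -0.0354, 0.286]
eef_rot: [-3.052, 0.745, -0.001]
ft_force: [0.9, 0.6, 0.3]
gripper_width: 0.699
```

Request:
arm_command(
  motion=[
    [0.7, 0, 0.003, 0, 0, 0, 0],
    [0.7, 0, 0.006, 0, 0, 0, 0],
    [0.7, 0, 0.009, 0, 0, 0, 0],
    [0.7, 0, 0.012, 0, 0, 0, 0],
    [0.7, 0, 0.015, 0, 0, 0, 0],
    [0.7, 0, 0.018, 0, 0, 0, 0],
    [0.7, 0, 0.02, 0, 0, 0, 0],
    [0.7, 0, 0.022, 0, 0, 0, 0],
  ],
)

```text
time: 5.02
ee_pos: [0.5224, -0.0552, 0.286]
eef_rot: [-3.052, 0.745, -0.001]
ft_force: [0.3, -0.2, -0.3]
gripper_width: 0.701
```

```bash
python3 - <<'E'
from plan import *
where(); rel([pose(.018,.285,90)])
from cell import capture
for n in ["scene"]:
    a=capture(n)[:,:,::-1]; a=a[60:310,200:460] if n=="scene" else a[100:330,230:480]
    cv2.imwrite(f"pics/{n}4.png",cv2.resize(a,None,fx=2.4,fy=2.4))
E
```

```text
t 5.02 tcp case [ 0.0327 -0.0005  0.286 ] zdir [ 0.    -0.001 -1.   ] y [-1.     0.005 -0.   ] F [ 0.32 -0.17 -0.31] g 0.701 q [-0.11  0.22  1.86 -0.    1.06  1.94]
[-0.0005, 0.0147, 0.001, -0.0, -0.1, -0.3]
```

View pics/scene4.png

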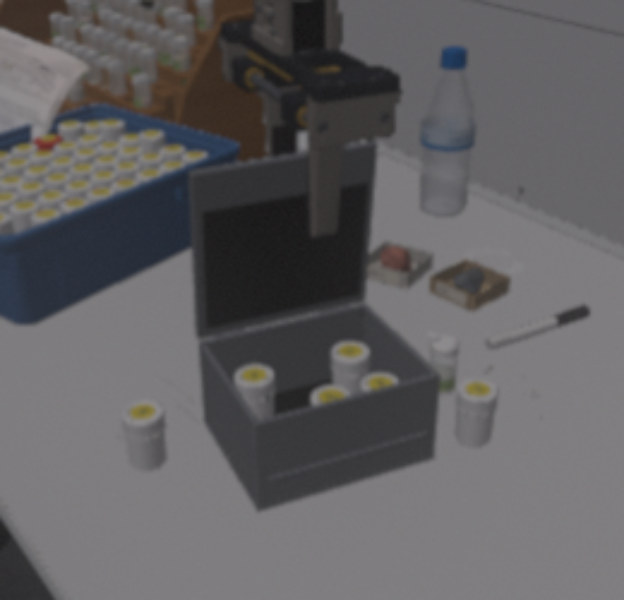

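Request:
arm_command(
  motion=[
    [0.7, 0, 0.003, 0, 0, 0, 0],
    [0.7, 0, 0.005, 0, 0, 0, 0],
    [0.7, 0, 0.007, 0, 0, 0, 0],
    [0.7, 0, 0.009, 0, 0, 0, 0],
    [0.7, 0, 0.011, 0, 0, 0, 0],
    [0.7, 0, 0.013, 0, 0, 0, 0],
    [0.7, 0, 0.013, 0, 0, 0, 0],
    [0.7, 0, 0.013, 0, 0, 0, 0],
  ],
)

```text
time: 5.73
ee_pos: [0.5162, -0.067, 0.286]
eef_rot: [3.052, -0.745, 0.001]
ft_force: [0.3, 0.4, -0.0]
gripper_width: 0.698
```

```bash
python3 - <<'E'
from plan import *
where(); rel([pose(.018,.285,90)])
from cell import capture
for n in ["scene"]:
    a=capture(n)[:,:,::-1]; a=a[60:310,200:460] if n=="scene" else a[100:330,230:480]
    cv2.imwrite(f"pics/{n}5.png",cv2.resize(a,None,fx=2.4,fy=2.4))
E
```

```text
t 5.73 tcp case [ 0.0193 -0.0004  0.286 ] zdir [-0.    -0.001 -1.   ] y [-1.     0.005  0.   ] F [ 0.31  0.39 -0.05] g 0.698 q [-0.13  0.21  1.87 -0.    1.06  1.92]
[-0.0004, 0.0013, 0.001, 0.0, -0.0, -0.3]
```

View pics/scene5.png

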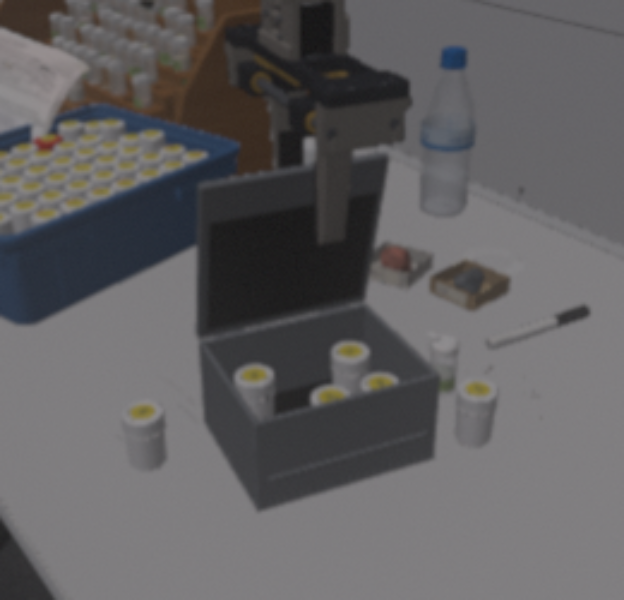

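Past upright; hold while it falls onto the front finger.

Request:
arm_command(
  motion=[
    [0.7, 0, 0.001, 0, 0, 0, 0],
    [0.7, 0, 0.001, 0, 0, 0, 0],
    [0.7, 0, 0.001, 0, 0, 0, 0],
    [0.7, 0, 0.001, 0, 0, 0, 0],
    [0.7, 0, 0.001, 0, 0, 0, 0],
    [0.7, 0, 0.001, 0, 0, 0, 0],
    [0.7, 0, 0.001, 0, 0, 0, 0],
    [0.7, 0, 0.001, 0, 0, 0, 0],
  ],
)

```text
time: 6.45
ee_pos: [0.5158, -0.0678, 0.286]
eef_rot: [3.052, -0.745, 0.001]
ft_force: [1.0, -0.5, 1.2]
gripper_width: 0.701
```

Request:
arm_command(
  motion=[
    [0.7, 0, 0, 0, 0, 0, 0],
    [0.7, 0, 0, 0, 0, 0, 0],
    [0.7, 0, 0, 0, 0, 0, 0],
    [0.7, 0, 0, 0, 0, 0, 0],
    [0.7, 0, 0, 0, 0, 0, 0],
    [0.7, 0, 0, 0, 0, 0, 0],
  ],
)

```text
time: 6.95
ee_pos: [0.5158, -0.0678, 0.286]
eef_rot: [3.052, -0.745, 0.001]
ft_force: [-1.1, -0.4, 0.1]
gripper_width: 0.703
```

```bash
python3 - <<'E'
from plan import *
where()
from cell import capture
for n in ["scene"]:
    a=capture(n)[:,:,::-1]; a=a[60:310,200:460] if n=="scene" else a[100:330,230:480]
    cv2.imwrite(f"pics/{n}6.png",cv2.resize(a,None,fx=2.4,fy=2.4))
rel([pose(.018,.285,90),lippose(1.03,90,.03,.064),lippose(.9,75,.03,.064),lippose(.8,60,.03,.064)])
E
```

```text
t 6.95 tcp case [ 0.0184 -0.0004  0.286 ] zdir [-0.    -0.001 -1.   ] y [-1.     0.005  0.   ] F [-1.12 -0.42  0.07] g 0.703 q [-0.13  0.21  1.87 -0.    1.06  1.92]
[-0.0004, 0.0004, 0.001, -0.0, -0.0, -0.3]
[-0.0004, 0.0012, 0.01, -0.0, -0.0, -0.3]
[-0.0003, 0.0339, 0.0152, 15.0, -0.1, -0.3]
[-0.0001, 0.0627, 0.0235, 30.0, -0.1, -0.3]
```

View pics/scene6.png

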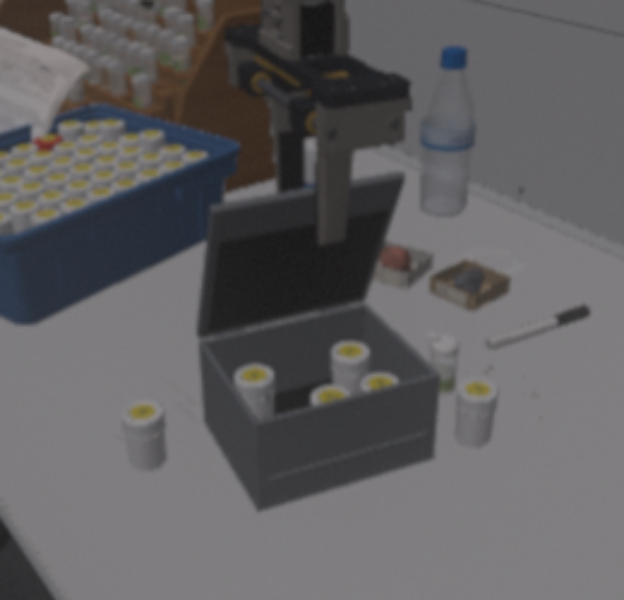

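```bash
cat > th.py <<'E'
from plan import *
import sys
from scipy.optimize import minimize_scalar
L=np.array([float(x) for x in sys.argv[1].split(',')])/2.4+[200,60]; Rr=np.array([float(x) for x in sys.argv[2].split(',')])/2.4+[200,60]
def f(t): return ((proj("scene",case2w(C,[lidpt(t,.155,.08,.004)]))[0]-L)**2).sum()+((proj("scene",case2w(C,[lidpt(t,.155,-.08,.004)]))[0]-Rr)**2).sum()
r=minimize_scalar(f,bounds=(-.1,1.8),method='bounded');print(r.x,r.fun**.5)
E
python3 th.py 211,208 402,178;python3 th.py 199,185 385,157
```

```text
1.157174087673983 2.76771483245802
1.3399805017651771 3.0547274195087843
```

Request:
arm_command(
  motion=[
    [0.7, 0, 0, 0, 0, 0, 0],
    [0.7, 0, 0, 0, 0, 0, 0],
    [0.7, 0, 0, 0, 0, 0, 0],
    [0.7, 0, 0, 0, 0, 0, 0],
    [0.7, 0, 0, 0, 0, 0, 0],
    [0.7, 0, 0, 0, 0, 0, 0],
    [0.7, 0, 0, 0, 0, 0, 0],
    [0.7, 0, 0, 0, 0, 0, 0],
  ],
)

```text
time: 7.67
ee_pos: [0.5157, -0.0678, 0.286]
eef_rot: [3.052, -0.745, 0.001]
ft_force: [0.6, -0.2, -0.0]
gripper_width: 0.7
```

```bash
python3 - <<'E'
from plan import *
where()
from cell import capture
for n in ["scene"]:
    a=capture(n)[:,:,::-1]; a=a[60:310,200:460] if n=="scene" else a[100:330,230:480]
    cv2.imwrite(f"pics/{n}7.png",cv2.resize(a,None,fx=2.4,fy=2.4))
E
```

```text
t 7.67 tcp case [ 0.0184 -0.0004  0.286 ] zdir [-0.    -0.001 -1.   ] y [-1.     0.005  0.   ] F [ 0.56 -0.25 -0.04] g 0.7 q [-0.13  0.21  1.87 -0.    1.06  1.92]
```

View pics/scene7.png

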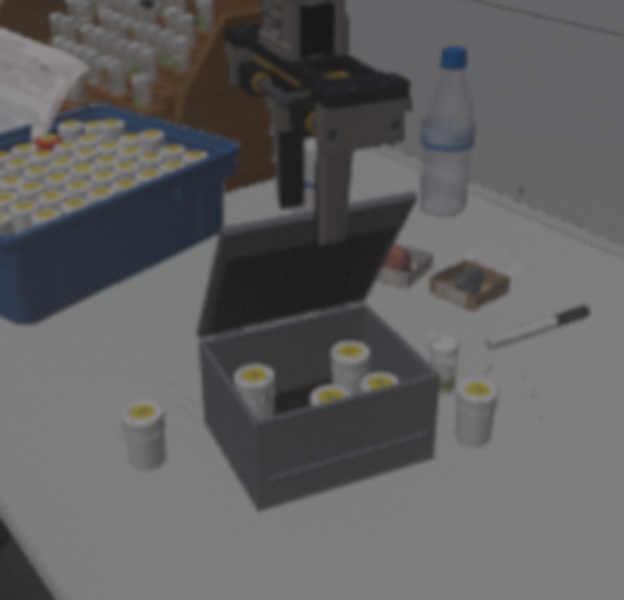

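```bash
python3 th.py 222,232 414,197
```

```text
1.01405531556033 2.3311267471576183
```

Request:
arm_command(
  motion=[
    [0.7, 0, 0, 0, 0, 0, 0],
    [0.7, 0, 0, 0, 0, 0, 0],
    [0.7, 0, 0, 0, 0, 0, 0],
    [0.7, 0, 0, 0, 0, 0, 0],
  ],
)

```text
time: 8.05
ee_pos: [0.5158, -0.0679, 0.286]
eef_rot: [3.052, -0.745, 0.001]
ft_force: [-0.0, -1.4, -0.5]
gripper_width: 0.699
```

```bash
python3 - <<'E'
from plan import *
where()
from cell import capture
for n in ["scene"]:
    a=capture(n)[:,:,::-1]; a=a[60:310,200:460] if n=="scene" else a[100:330,230:480]
    cv2.imwrite(f"pics/{n}8.png",cv2.resize(a,None,fx=2.4,fy=2.4))
E
```

```text
t 8.05 tcp case [ 0.0184 -0.0004  0.286 ] zdir [-0.    -0.001 -1.   ] y [-1.     0.005  0.   ] F [-0.03 -1.42 -0.51] g 0.699 q [-0.13  0.21  1.87 -0.    1.06  1.92]
```

View pics/scene8.png

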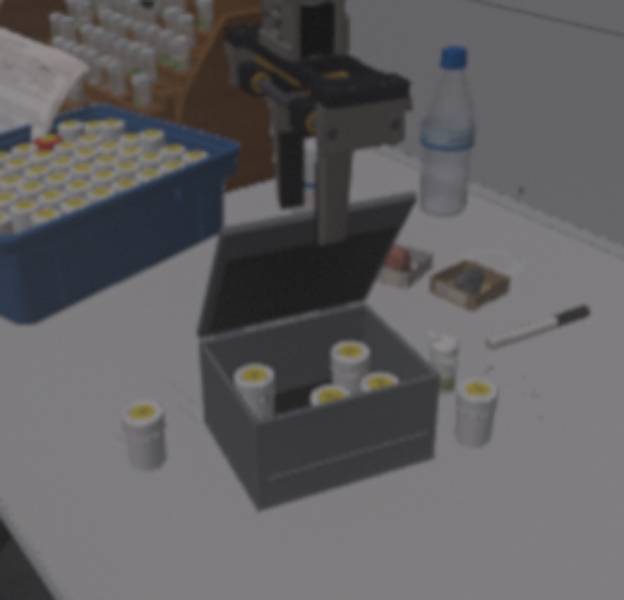

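```bash
cat > seg.py <<'E'
from plan import *
import sys
t0,t1,a0,a1,s0,s1,n=map(float,sys.argv[1:8]); n=int(n)
dx=float(sys.argv[8]) if len(sys.argv)>8 else 0
where()
f=np.arange(1,n+1)/n
rel([lippose(t0+(t1-t0)*k,a0+(a1-a0)*k,s0+(s1-s0)*k,.064,dx=dx) for k in f])
E
python3 seg.py 1.03 .92 90 76 .02 .028 8
```

```text
t 8.1 tcp case [ 0.0184 -0.0004  0.286 ] zdir [-0.    -0.001 -1.   ] y [-1.     0.005  0.   ] F [ 0.16 -0.35 -0.73] g 0.704 q [-0.13  0.21  1.87 -0.    1.06  1.92]
[-0.0004, 0.0051, 0.0012, 1.8, -0.0, -0.3]
[-0.0004, 0.0089, 0.0024, 3.5, -0.0, -0.3]
[-0.0004, 0.0127, 0.0038, 5.3, -0.1, -0.3]
[-0.0003, 0.0164, 0.0052, 7.0, -0.1, -0.3]
[-0.0003, 0.0201, 0.0067, 8.8, -0.1, -0.3]
[-0.0003, 0.0237, 0.0083, 10.5, -0.1, -0.3]
[-0.0003, 0.0273, 0.0099, 12.3, -0.1, -0.3]
[-0.0003, 0.0308, 0.0116, 14.0, -0.1, -0.3]
```

Request:
arm_command(
  motion=[
    [0.7, -0.0004, 0.004, 0.0012, 1.8, 0, -0.3],
    [0.7, -0.0004, 0.0085, 0.0024, 3.5, 0, -0.3],
    [0.7, -0.0004, 0.0127, 0.0038, 5.3, 0, -0.3],
    [0.7, -0.0003, 0.0164, 0.0052, 7, 0, -0.3],
    [0.7, -0.0003, 0.0201, 0.0067, 8.8, 0, -0.3],
    [0.7, -0.0003, 0.0237, 0.0083, 10.5, 0, -0.3],
    [0.7, -0.0003, 0.0273, 0.0099, 12.3, 0, -0.3],
    [0.7, -0.0003, 0.0308, 0.0116, 14, 0, -0.3],
  ],
)

```text
time: 8.77
ee_pos: [0.5013, -0.0953, 0.2745]
eef_rot: [-2.821, 0.68, -0.087]
ft_force: [0.3, -0.8, -1.0]
gripper_width: 0.7
```

```bash
python3 seg.py .92 .80 76 62 .028 .028 8
```

```text
t 8.77 tcp case [-1.270e-02 -1.000e-04  2.745e-01] zdir [ 0.243 -0.002 -0.97 ] y [-0.97  -0.001 -0.243] F [ 0.29 -0.75 -0.95] g 0.7 q [-0.32  0.19  1.94  0.29  0.99  1.57]
[-0.0001, 0.0038, 0.0002, 1.7, -0.1, 0.0]
[-0.0001, 0.0077, 0.0002, 3.4, -0.1, 0.0]
[-0.0001, 0.0118, 0.0004, 5.2, -0.1, 0.0]
[-0.0001, 0.0158, 0.0006, 6.9, -0.1, 0.0]
[-0.0001, 0.0198, 0.001, 8.7, -0.1, 0.0]
[-0.0001, 0.0238, 0.0014, 10.4, -0.1, 0.0]
[-0.0001, 0.0278, 0.0019, 12.2, -0.1, 0.0]
[-0.0001, 0.0319, 0.0025, 13.9, -0.1, 0.0]
```

Request:
arm_command(
  motion=[
    [0.7, 0, 0.0038, 0.0002, 1.7, 0, 0],
    [0.7, 0, 0.0077, 0.0002, 3.4, 0, 0],
    [0.7, 0, 0.0118, 0.0004, 5.2, 0, 0],
    [0.7, 0, 0.0158, 0.0006, 6.9, 0, 0],
    [0.7, 0, 0.0198, 0.001, 8.7, 0, 0],
    [0.7, 0, 0.0238, 0.0014, 10.4, 0, 0],
    [0.7, 0, 0.0278, 0.0019, 12.2, 0, 0],
    [0.7, 0, 0.0319, 0.0025, 13.9, 0, 0],
  ],
)

```text
time: 9.43
ee_pos: [0.4875, -0.1225, 0.2644]
eef_rot: [-2.587, 0.624, -0.159]
ft_force: [-0.8, 0.2, 0.3]
gripper_width: 0.696
```

```bash
python3 - <<'E'
from cell import capture
import cv2
a=capture("scene")[60:310,200:460,::-1]
cv2.imwrite("pics/scene9.png",cv2.resize(a,None,fx=2.4,fy=2.4))
E
python3 seg.py .80 .64 62 50 .028 .028 8
```

```text
t 9.48 tcp case [-0.0438  0.      0.2637] zdir [ 0.472 -0.002 -0.882] y [-0.882 -0.001 -0.472] F [-0.27 -0.79 -0.5 ] g 0.696 q [-0.51  0.23  1.99  0.58  1.03  1.2 ]
[0.0, 0.0035, -0.0, 1.4, -0.1, 0.0]
[0.0, 0.0081, 0.0002, 2.9, -0.1, 0.0]
[0.0, 0.0126, 0.0004, 4.4, -0.1, 0.0]
[0.0, 0.0172, 0.0008, 5.9, -0.1, 0.0]
[0.0, 0.0217, 0.0013, 7.4, -0.1, 0.0]
[0.0, 0.0263, 0.0018, 8.9, -0.1, 0.0]
[-0.0, 0.0308, 0.0025, 10.4, -0.1, 0.0]
[-0.0, 0.0353, 0.0033, 11.9, -0.1, 0.0]
```

View pics/scene9.png

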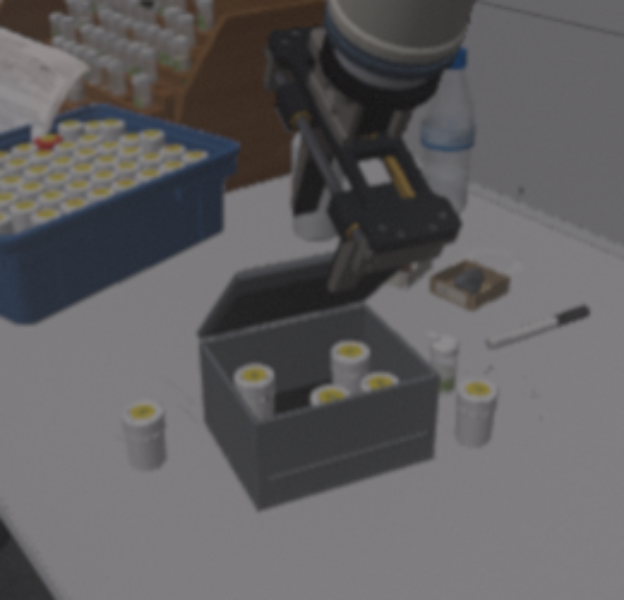

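Request:
arm_command(
  motion=[
    [0.7, 0, 0.0035, 0, 1.4, 0, 0],
    [0.7, 0, 0.0081, 0.0002, 2.9, 0, 0],
    [0.7, 0, 0.0126, 0.0004, 4.4, 0, 0],
    [0.7, 0, 0.0172, 0.0008, 5.9, 0, 0],
    [0.7, 0, 0.0217, 0.0013, 7.4, 0, 0],
    [0.7, 0, 0.0263, 0.0018, 8.9, 0, 0],
    [0.7, 0, 0.0308, 0.0025, 10.4, 0, 0],
    [0.7, 0, 0.0353, 0.0033, 11.9, 0, 0],
  ],
)

```text
time: 10.15
ee_pos: [0.4736, -0.1495, 0.2441]
eef_rot: [-2.386, 0.575, -0.212]
ft_force: [-0.7, 0.2, 0.4]
gripper_width: 0.699
```

```bash
python3 seg.py .64 .52 50 50 .028 .028 8
```

```text
t 10.15 tcp case [-7.350e-02 -2.000e-04  2.441e-01] zdir [ 0.644 -0.002 -0.765] y [-0.765 -0.001 -0.644] F [-0.66  0.23  0.38] g 0.699 q [-0.66  0.32  2.01  0.78  1.12  0.92]
[-0.0002, 0.0022, 0.0006, -0.1, -0.1, 0.1]
[-0.0002, 0.0044, 0.0012, -0.1, -0.1, 0.1]
[-0.0002, 0.0067, 0.0018, -0.1, -0.1, 0.1]
[-0.0002, 0.0089, 0.0024, -0.1, -0.1, 0.1]
[-0.0002, 0.0111, 0.0031, -0.1, -0.1, 0.1]
[-0.0002, 0.0133, 0.0038, -0.1, -0.1, 0.1]
[-0.0002, 0.0155, 0.0046, -0.1, -0.1, 0.1]
[-0.0002, 0.0177, 0.0054, -0.1, -0.1, 0.1]
```

Request:
arm_command(
  motion=[
    [0.7, 0, 0.0022, 0.0006, 0, 0, 0],
    [0.7, 0, 0.0044, 0.0012, 0, 0, 0],
    [0.7, 0, 0.0067, 0.0018, 0, 0, 0],
    [0.7, 0, 0.0089, 0.0024, 0, 0, 0],
    [0.7, 0, 0.0111, 0.0031, 0, 0, 0],
    [0.7, 0, 0.0133, 0.0038, 0, 0, 0],
    [0.7, 0, 0.0155, 0.0046, 0, 0, 0],
    [0.7, 0, 0.0177, 0.0054, 0, 0, 0],
  ],
)

```text
time: 10.82
ee_pos: [0.469, -0.1585, 0.2285]
eef_rot: [-2.386, 0.575, -0.212]
ft_force: [-0.7, -1.1, -0.5]
gripper_width: 0.703
```

```bash
python3 - <<'E'
from cell import capture
import cv2
a=capture("scene")[60:310,200:460,::-1]
cv2.imwrite("pics/scene10.png",cv2.resize(a,None,fx=2.4,fy=2.4))
E
python3 seg.py .52 .40 50 50 .028 .027 8
```

```text
t 10.87 tcp case [-8.380e-02 -2.000e-04  2.281e-01] zdir [ 0.643 -0.001 -0.766] y [-0.766 -0.001 -0.643] F [ 0.05 -0.65 -0.97] g 0.697 q [-0.68  0.35  2.01  0.78  1.1   0.88]
[-0.0002, 0.0017, 0.0005, -0.0, -0.1, 0.1]
[-0.0002, 0.0039, 0.0012, -0.0, -0.1, 0.1]
[-0.0002, 0.006, 0.0019, -0.0, -0.1, 0.1]
[-0.0002, 0.0082, 0.0027, -0.0, -0.1, 0.1]
[-0.0002, 0.0103, 0.0035, -0.0, -0.1, 0.1]
[-0.0002, 0.0124, 0.0044, -0.0, -0.1, 0.1]
[-0.0002, 0.0145, 0.0053, -0.0, -0.1, 0.1]
[-0.0002, 0.0166, 0.0062, -0.0, -0.1, 0.1]
```

View pics/scene10.png

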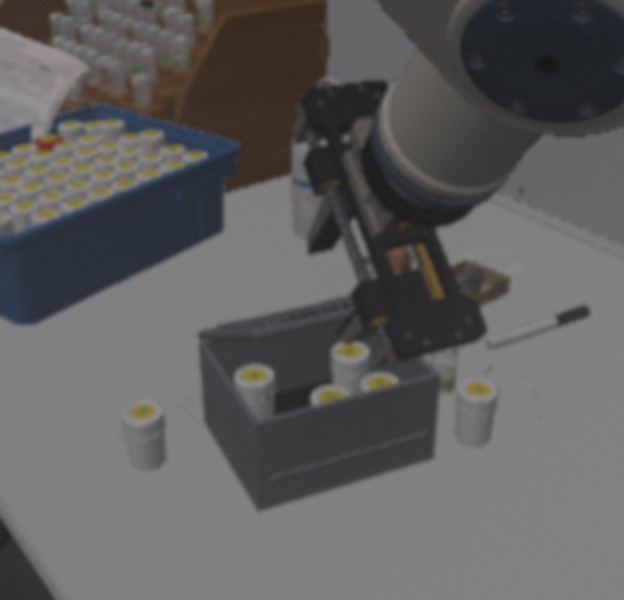

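Request:
arm_command(
  motion=[
    [0.7, 0, 0.002, 0.0006, 0, 0, 0],
    [0.7, 0, 0.0039, 0.0012, 0, 0, 0],
    [0.7, 0, 0.006, 0.0019, 0, 0, 0],
    [0.7, 0, 0.0082, 0.0027, 0, 0, 0],
    [0.7, 0, 0.0103, 0.0035, 0, 0, 0],
    [0.7, 0, 0.0124, 0.0044, 0, 0, 0],
    [0.7, 0, 0.0145, 0.0053, 0, 0, 0],
    [0.7, 0, 0.0166, 0.0062, 0, 0, 0],
  ],
)

```text
time: 11.53
ee_pos: [0.4649, -0.1666, 0.2125]
eef_rot: [-2.386, 0.575, -0.212]
ft_force: [0.2, -0.7, -0.7]
gripper_width: 0.701
```

```bash
python3 seg.py .40 .29 50 50 .027 .026 8
```

```text
t 11.53 tcp case [-9.270e-02 -2.000e-04  2.125e-01] zdir [ 0.643 -0.001 -0.766] y [-0.766 -0.001 -0.643] F [ 0.16 -0.65 -0.7 ] g 0.701 q [-0.7   0.38  2.02  0.79  1.09  0.84]
[-0.0002, 0.0016, 0.0008, -0.0, -0.1, 0.1]
[-0.0002, 0.0035, 0.0017, -0.0, -0.1, 0.1]
[-0.0002, 0.0054, 0.0026, -0.0, -0.1, 0.1]
[-0.0002, 0.0072, 0.0035, -0.0, -0.1, 0.1]
[-0.0002, 0.0091, 0.0045, -0.0, -0.1, 0.1]
[-0.0002, 0.0109, 0.0054, -0.0, -0.1, 0.1]
[-0.0002, 0.0127, 0.0065, -0.0, -0.1, 0.1]
[-0.0002, 0.0145, 0.0075, -0.0, -0.1, 0.1]
```

Request:
arm_command(
  motion=[
    [0.7, 0, 0.0016, 0.0008, 0, 0, 0],
    [0.7, 0, 0.0035, 0.0017, 0, 0, 0],
    [0.7, 0, 0.0054, 0.0026, 0, 0, 0],
    [0.7, 0, 0.0072, 0.0035, 0, 0, 0],
    [0.7, 0, 0.0091, 0.0045, 0, 0, 0],
    [0.7, 0, 0.0109, 0.0054, 0, 0, 0],
    [0.7, 0, 0.0127, 0.0065, 0, 0, 0],
    [0.7, 0, 0.0145, 0.0075, 0, 0, 0],
  ],
)

```text
time: 12.2
ee_pos: [0.462, -0.1722, 0.1972]
eef_rot: [-2.386, 0.575, -0.212]
ft_force: [0.8, -0.3, -0.1]
gripper_width: 0.699
```

```bash
python3 - <<'E'
from cell import capture
import cv2
a=capture("scene")[130:290,260:430,::-1]
cv2.imwrite("pics/scene11.png",cv2.resize(a,None,fx=3.6,fy=3.6,interpolation=2))
a=capture("top")[130:300,260:430,::-1]
cv2.imwrite("pics/top11.png",cv2.resize(a,None,fx=3.4,fy=3.4,interpolation=2))
E
python3 seg.py .29 .21 50 50 .026 .025 8
```

```text
t 12.3 tcp case [-0.099  -0.0002  0.1971] zdir [ 0.643 -0.001 -0.766] y [-0.766 -0.001 -0.643] F [-0.12 -0.37 -1.06] g 0.698 q [-0.71  0.4   2.02  0.79  1.07  0.81]
[-0.0002, 0.001, 0.0005, -0.0, -0.1, 0.0]
[-0.0002, 0.0022, 0.0013, -0.0, -0.1, 0.0]
[-0.0002, 0.0035, 0.002, -0.0, -0.1, 0.0]
[-0.0002, 0.0048, 0.0028, -0.0, -0.1, 0.0]
[-0.0002, 0.006, 0.0036, -0.0, -0.1, 0.0]
[-0.0002, 0.0073, 0.0044, -0.0, -0.1, 0.0]
[-0.0002, 0.0085, 0.0052, -0.0, -0.1, 0.0]
[-0.0002, 0.0097, 0.006, -0.0, -0.1, 0.0]
```

View pics/scene11.png

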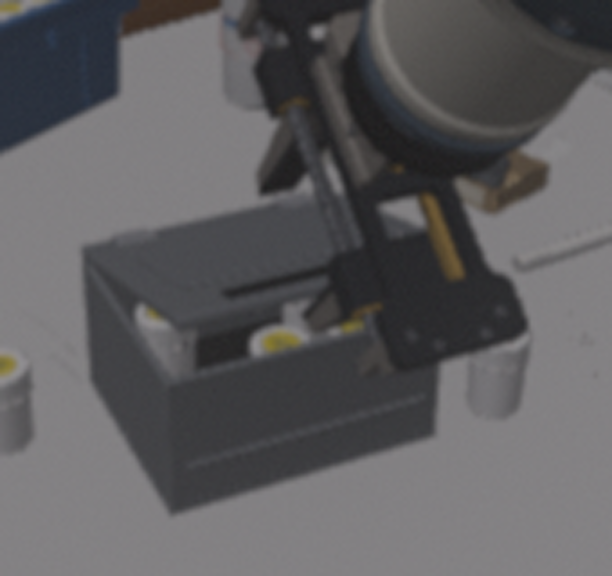

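View pics/top11.png

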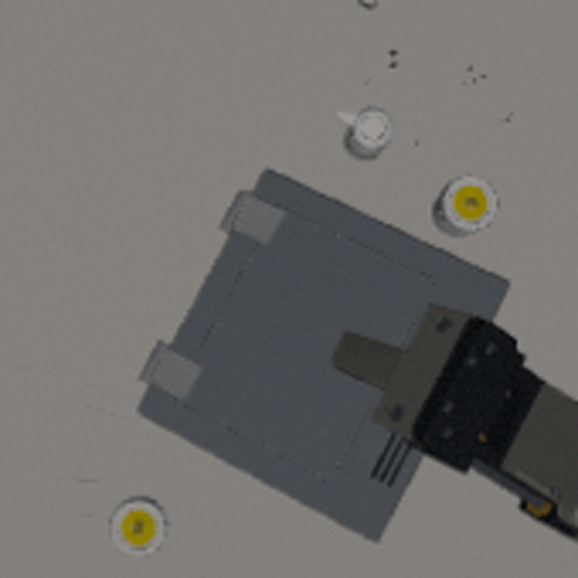

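Request:
arm_command(
  motion=[
    [0.7, 0, 0.001, 0.0005, 0, 0, 0],
    [0.7, 0, 0.0022, 0.0013, 0, 0, 0],
    [0.7, 0, 0.0035, 0.002, 0, 0, 0],
    [0.7, 0, 0.0048, 0.0028, 0, 0, 0],
    [0.7, 0, 0.006, 0.0036, 0, 0, 0],
    [0.7, 0, 0.0073, 0.0044, 0, 0, 0],
    [0.7, 0, 0.0085, 0.0052, 0, 0, 0],
    [0.7, 0, 0.0097, 0.006, 0, 0, 0],
  ],
)

```text
time: 12.97
ee_pos: [0.4603, -0.1754, 0.1861]
eef_rot: [-2.386, 0.576, -0.212]
ft_force: [-0.1, -0.1, -0.9]
gripper_width: 0.7
```

```bash
python3 seg.py .21 .14 50 50 .025 .024 8
```

```text
t 12.97 tcp case [-0.1027 -0.0002  0.1861] zdir [ 0.643 -0.001 -0.766] y [-0.766 -0.001 -0.643] F [-0.13 -0.07 -0.91] g 0.7 q [-0.72  0.42  2.03  0.8   1.06  0.79]
[-0.0002, 0.001, 0.0006, -0.0, -0.1, 0.0]
[-0.0002, 0.002, 0.0014, -0.0, -0.1, 0.0]
[-0.0002, 0.0031, 0.0021, -0.0, -0.1, 0.0]
[-0.0002, 0.0041, 0.0028, -0.0, -0.1, 0.0]
[-0.0002, 0.0052, 0.0036, -0.0, -0.1, 0.0]
[-0.0002, 0.0062, 0.0043, -0.0, -0.1, 0.0]
[-0.0002, 0.0072, 0.0051, -0.0, -0.1, 0.0]
[-0.0002, 0.0082, 0.0059, -0.0, -0.1, 0.0]
```

Request:
arm_command(
  motion=[
    [0.7, 0, 0.001, 0.0006, 0, 0, 0],
    [0.7, 0, 0.002, 0.0014, 0, 0, 0],
    [0.7, 0, 0.0031, 0.0021, 0, 0, 0],
    [0.7, 0, 0.0041, 0.0028, 0, 0, 0],
    [0.7, 0, 0.0052, 0.0036, 0, 0, 0],
    [0.7, 0, 0.0062, 0.0043, 0, 0, 0],
    [0.7, 0, 0.0072, 0.0051, 0, 0, 0],
    [0.7, 0, 0.0082, 0.0059, 0, 0, 0],
  ],
)

```text
time: 13.63
ee_pos: [0.4592, -0.1777, 0.1762]
eef_rot: [-2.386, 0.576, -0.212]
ft_force: [-0.7, 0.3, -1.4]
gripper_width: 0.696
```

```bash
python3 - <<'E'
from cell import capture
import cv2
a=capture("scene")[130:290,260:430,::-1]
cv2.imwrite("pics/scene12.png",cv2.resize(a,None,fx=3.6,fy=3.6,interpolation=2))
E
python3 seg.py .14 .07 50 50 .024 .021 8
```

```text
t 13.68 tcp case [-0.1052 -0.0002  0.176 ] zdir [ 0.643 -0.001 -0.766] y [-0.766 -0.001 -0.643] F [ 0.17  0.28 -0.72] g 0.701 q [-0.72  0.44  2.03  0.81  1.04  0.77]
[-0.0002, 0.0008, 0.0003, -0.0, -0.1, 0.0]
[-0.0002, 0.0018, 0.0009, -0.0, -0.1, 0.0]
[-0.0002, 0.0028, 0.0014, -0.0, -0.1, 0.0]
[-0.0002, 0.0038, 0.002, -0.0, -0.1, 0.0]
[-0.0002, 0.0047, 0.0026, -0.0, -0.1, 0.0]
[-0.0002, 0.0057, 0.0031, -0.0, -0.1, 0.0]
[-0.0002, 0.0066, 0.0037, -0.0, -0.1, 0.0]
[-0.0002, 0.0076, 0.0043, -0.0, -0.1, 0.0]
```

View pics/scene12.png

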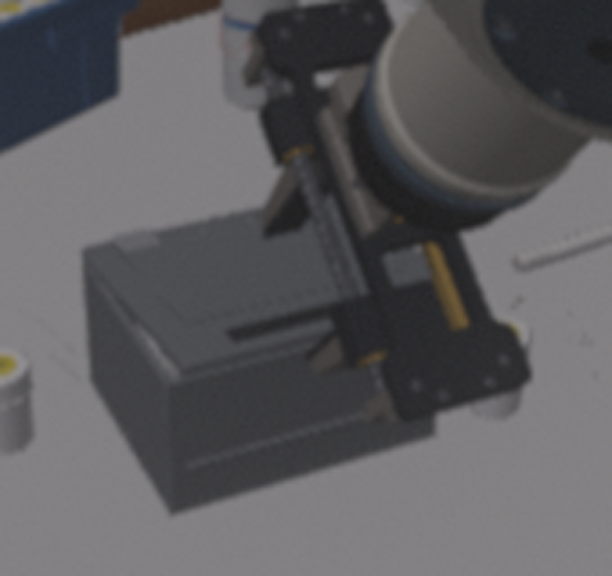

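Request:
arm_command(
  motion=[
    [0.7, 0, 0.0009, 0.0004, 0, 0, 0],
    [0.7, 0, 0.0018, 0.0009, 0, 0, 0],
    [0.7, 0, 0.0028, 0.0014, 0, 0, 0],
    [0.7, 0, 0.0038, 0.002, 0, 0, 0],
    [0.7, 0, 0.0047, 0.0026, 0, 0, 0],
    [0.7, 0, 0.0057, 0.0031, 0, 0, 0],
    [0.7, 0, 0.0066, 0.0037, 0, 0, 0],
    [0.7, 0, 0.0076, 0.0043, 0, 0, 0],
  ],
)

```text
time: 14.35
ee_pos: [0.4577, -0.1804, 0.1677]
eef_rot: [-2.386, 0.576, -0.212]
ft_force: [-0.3, 0.2, -1.4]
gripper_width: 0.698
```

```bash
python3 seg.py .07 .0 50 50 .021 .020 8
```

```text
t 14.35 tcp case [-0.1083 -0.0002  0.1677] zdir [ 0.643 -0.001 -0.766] y [-0.766 -0.001 -0.643] F [-0.25  0.23 -1.39] g 0.698 q [-0.73  0.46  2.03  0.81  1.04  0.75]
[-0.0002, 0.0008, 0.0008, -0.0, -0.1, 0.0]
[-0.0002, 0.0018, 0.0017, -0.0, -0.1, 0.0]
[-0.0002, 0.0027, 0.0026, -0.0, -0.1, 0.0]
[-0.0002, 0.0036, 0.0034, -0.0, -0.1, 0.0]
[-0.0002, 0.0045, 0.0043, -0.0, -0.1, 0.0]
[-0.0002, 0.0054, 0.0052, -0.0, -0.1, 0.0]
[-0.0002, 0.0063, 0.0061, -0.0, -0.1, 0.0]
[-0.0002, 0.0072, 0.007, -0.0, -0.1, 0.0]
```

Request:
arm_command(
  motion=[
    [0.7, 0, 0.0009, 0.0008, 0, 0, 0],
    [0.7, 0, 0.0018, 0.0017, 0, 0, 0],
    [0.7, 0, 0.0027, 0.0026, 0, 0, 0],
    [0.7, 0, 0.0036, 0.0034, 0, 0, 0],
    [0.7, 0, 0.0045, 0.0043, 0, 0, 0],
    [0.7, 0, 0.0054, 0.0052, 0, 0, 0],
    [0.7, 0, 0.0063, 0.0061, 0, 0, 0],
    [0.7, 0, 0.0072, 0.007, 0, 0, 0],
  ],
)

```text
time: 15.02
ee_pos: [0.4573, -0.1813, 0.1577]
eef_rot: [-2.386, 0.576, -0.212]
ft_force: [1.2, 0.7, -0.3]
gripper_width: 0.699
```

```bash
python3 - <<'E'
from cell import capture
import cv2
a=capture("scene")[130:290,260:430,::-1]
cv2.imwrite("pics/scene13.png",cv2.resize(a,None,fx=3.6,fy=3.6,interpolation=2))
E
python3 - <<'E'
from plan import *
where()
rel([lippose(0,50,.02,.064,dx=d) for d in (-.004,-.008,-.012,-.07)])
E
```

```text
t 15.07 tcp case [-1.093e-01 -1.000e-04  1.575e-01] zdir [ 0.643 -0.001 -0.766] y [-0.766 -0.    -0.643] F [-0.12 -0.05 -0.49] g 0.701 q [-0.73  0.48  2.03  0.82  1.02  0.73]
[-0.0001, 0.0029, -0.0028, -0.0, -0.1, 0.0]
[-0.0001, 0.006, -0.0054, -0.0, -0.1, 0.0]
[-0.0001, 0.009, -0.0079, -0.0, -0.1, 0.0]
[-0.0001, 0.0534, -0.0452, -0.0, -0.1, 0.0]
```

View pics/scene13.png

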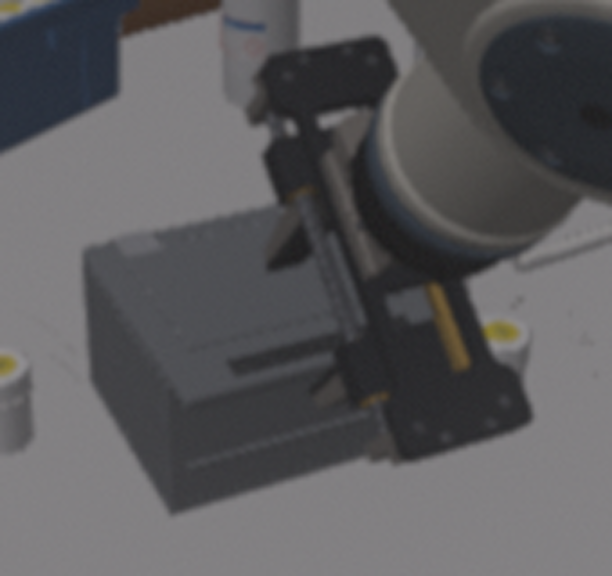

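Request:
arm_command(
  motion=[
    [0.7, 0, 0.0008, -0.0007, 0, 0, 0],
    [0.7, 0, 0.0016, -0.0014, 0, 0, 0],
    [0.7, 0, 0.0024, -0.0021, 0, 0, 0],
    [0.7, 0, 0.0032, -0.0028, 0, 0, 0],
    [0.7, 0, 0.004, -0.0035, 0, 0, 0],
    [0.7, 0, 0.005, -0.0044, 0, 0, 0],
    [0.7, 0, 0.006, -0.0054, 0, 0, 0],
    [0.7, 0, 0.0075, -0.0066, 0, 0, 0],
  ],
)

```text
time: 15.73
ee_pos: [0.4526, -0.1903, 0.1578]
eef_rot: [-2.386, 0.576, -0.211]
ft_force: [-0.4, -0.1, -0.0]
gripper_width: 0.696
```

Request:
arm_command(
  motion=[
    [0.7, 0, 0.001, -0.0009, 0, 0, 0],
    [0.7, 0, 0.0025, -0.0021, 0, 0, 0],
    [0.7, 0, 0.005, -0.0042, 0, 0, 0],
    [0.7, 0, 0.0085, -0.007, 0, 0, 0],
    [0.7, 0, 0.014, -0.012, 0, 0, 0],
    [0.7, 0, 0.021, -0.018, 0, 0, 0],
    [0.7, 0, 0.032, -0.027, 0, 0, 0],
    [0.7, 0, 0.045, -0.038, 0, 0, 0],
  ],
)

```text
time: 16.4
ee_pos: [0.4252, -0.2434, 0.1579]
eef_rot: [-2.386, 0.575, -0.211]
ft_force: [0.5, 0.6, 0.2]
gripper_width: 0.699
```

```bash
python3 - <<'E'
from plan import *
where()
rel([lippose(0,50,.02,.064,dx=-.15,dz=.05)])
E
```

```text
t 16.4 tcp case [-1.791e-01  1.000e-04  1.579e-01] zdir [ 0.643 -0.001 -0.766] y [-0.766 -0.001 -0.643] F [0.46 0.64 0.17] g 0.699 q [-0.86  0.5   1.99  0.74  1.09  0.69]
[0.0001, 0.0293, -0.0897, -0.0, -0.0, 0.1]
```

Request:
arm_command(
  motion=[
    [0.7, 0, 0.01, -0.03, 0, 0, 0],
    [0.7, 0, 0.02, -0.06, 0, 0, 0],
    [0.7, 0, 0.029, -0.09, 0, 0, 0],
    [0.7, 0, 0.029, -0.09, 0, 0, 0],
    [0.7, 0, 0.029, -0.09, 0, 0, 0],
    [0.7, 0, 0.029, -0.09, 0, 0, 0],
  ],
)

```text
time: 16.9
ee_pos: [0.3882, -0.3145, 0.2077]
eef_rot: [-2.385, 0.576, -0.211]
ft_force: [-0.2, 0.3, -0.4]
gripper_width: 0.7
```

```bash
python3 - <<'E'
from plan import *
from cell import capture
where()
a=capture("scene")[130:290,230:430,::-1]
cv2.imwrite("pics/scene14.png",cv2.resize(a,None,fx=3.6,fy=3.6,interpolation=2))
a=capture("top")[130:300,260:430,::-1]
cv2.imwrite("pics/top14.png",cv2.resize(a,None,fx=3.4,fy=3.4,interpolation=2))
for y in (.08,-.08): print(proj("scene",case2w(C,[lidpt(0,.155,y,0),lidpt(.03,.155,y,0)]))*3.6-np.array([230,130])*3.6)
E
```

```text
t 16.9 tcp case [-0.2593  0.0005  0.2077] zdir [ 0.644 -0.001 -0.765] y [-0.765  0.    -0.644] F [-0.23  0.27 -0.37] g 0.7 q [-0.99  0.46  1.89  0.63  1.26  0.71]
[[292.95024777 412.65542096]
 [292.66884263 404.80079927]]
[[580.05389522 333.77527552]
 [580.70703894 326.25791312]]
```

View pics/scene14.png

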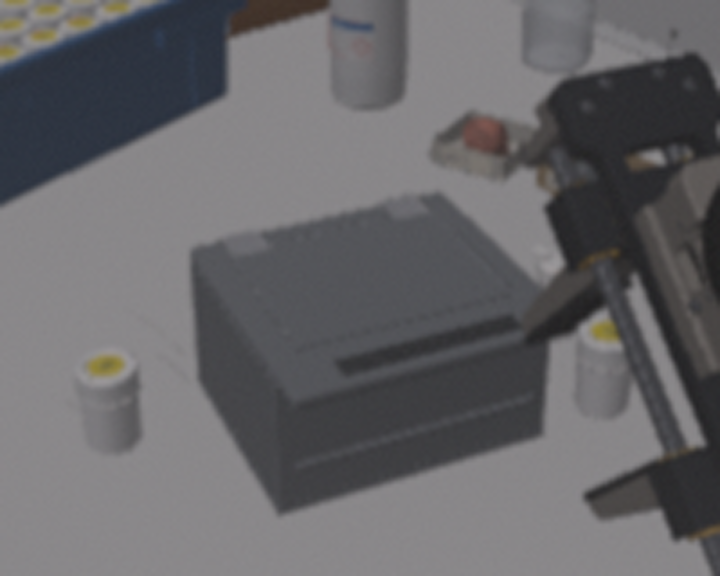

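View pics/top14.png

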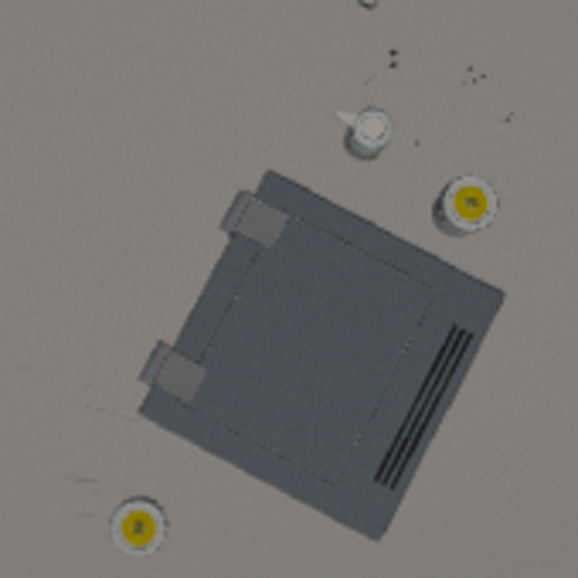

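```bash
python3 - <<'E'
from cell import job,telemetry
print(telemetry.sense()["qvel"].round(3)); print(job.job_done())
E
```

```text
[ 0.008  0.001 -0.003 -0.001  0.002  0.002]
the job is handed in; nothing more can be done
None
```

The lid is shut and I handed the job in at about 17 s of the 48 s allowed; `job_done()` gave no verdict.

**What I did:** I lowered the open gripper over the lid, one finger behind it and one in front. The rear finger pushed the lid past upright, and the front finger caught it at about 1.02 rad. There it sat still between two pictures 0.4 s apart. I then tilted the tool so the front finger sloped under the lip. It carried the lid down at up to about 0.24 rad/s, slowing to about 0.1 rad/s for the last part. After that I drew the finger straight back from the case and lifted it clear.

**Last checks:**
- **Lid:** the last two pictures show it flat on the rim with no visible gap. I judged this by eye and did not measure the final angle.
- **Bystanders:** the near jar, far jar and vial look where they were in the earlier pictures. I did not re-measure their positions.
- **Robot:** it is clear of everything and still, and the force readings I took stayed within about 2 N throughout.
- **Disagreement:** the fitted case position was 1 to 2 pixels off at some corners. Measured from the picture, the caught lid agreed with the finger-geometry prediction to about 0.02 rad. No check failed.

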